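# Find the full canister by feel and slide it onto the mat

### The arm

A 6-joint arm with a two-finger parallel gripper is mounted at the origin on a cart in front of the work surface, level with it; the furniture and walls round the work are solid. World frame = base frame: x ahead of the robot, y to its left, z up, the work surface at z = 0. Lengths are in m, angles in rad, forces in N, time in s.
With the tool pointing down it reaches from about 0.35 to 0.85 m from the base axis. Payload 8.1 kg.
Tool frame: the origin (TCP) lies on the mounting face of the last link; the fingertips stand 186 mm ahead of it and the grasp point (between the pads) lies 167 mm ahead of it; y points along the fingers, x is the direction in which the jaws open and shut, and the axes are right-handed (so a half turn about y gives the same grasp; the last joint's range is limited). The gripper opens to 93 mm and grips with 3 to 60 N. Pads are 15 mm wide; open, the fingers measure 128 mm over their backs; the gripper's body (75 mm by 188 mm) begins 65 mm behind the grasp point.
Start: joints at [-1.202, 0.13, 1.488, -0, 1.523, -0.085], TCP at [0.263, -0.539, 0.405] pointing down, gripper open.
Joint ranges: [-2.96, 2.96], [-0.89, 2.26], [0.02, 2.5], [-1.34, 4.48], [0, 2.73], [-2.66, 2.66]. Speed limits (rad/s): [2.39, 2.39, 2.79, 3.14, 3.14, 3.14].

### API

Orientations are given as a rotation vector (axis times angle).
In Python, from plant import robot, imaging gives the robot as it stands.
- The arm moves only by the shell command python3 -m inch 'ROWS' [OPENING] [FORCE]. ROWS is JSON, a list of rows, each an object of numbers: "x", "y", "z": the shift along the tool's x, y, z in mm; "twist": the turn about the tool's y in rad. In form: [{"x": .., "y": .., "z": .., "twist": ..}, ...]. A call has 1 to 12 rows; each row shifts and turns the commanded pose from where the row before left it, along the tool's axes as they then stand; what a row does not reach is not made up. A row lasts 1/10 s, in which the tool goes at most 50 mm and 8.59 degrees, less where a joint would pass 70% of its speed; a pose out of reach is approached as far as the arm can. A call with a gripper value outside its range is refused whole. OPENING is the gripper command: -1 is shut, 1 is fully open, values between are in proportion, set as the call begins (- or left out, the last holds). The fingers move at their own pace and stop on an object; FORCE is the grip in N (left out, the last holds). Time passes only in rows, so rows that do not move let the fingers close. It gives the time, the measured TCP pose, the force and the opening at its end, in the units of the state.
- robot.read_state(): the state, without advancing time (a new reading comes with each control period).
- imaging.read_camera(name): name is "scene" or "top"; returns a dict with "color" (400x640x3 uint8, red, green, blue), "depth" (400x640 float32, m along the optical axis (not along the pixel's ray), 0 where there is no reading), "fx", "fy", "cx", "cy" (pixels), "rvec" (rotation vector, rad) and "tvec" (3), from world to camera coordinates, as OpenCV has them. Camera axes: x right, y down, z forward; pixel columns grow to the right and rows downward; lengths in m; the calibration is good to about 2 mm. A picture is of the moment at which its call begins.
- robot.close_job(): hands the job in, once; it reports no verdict.
The state is a dict: "t": time; "q": joint angles; "dq": joint speeds; "joint_torque": joint torques, N m; "tool_pos": TCP position; "orientation": TCP orientation; "force": force on the tool from outside, world axes, zero at the start; "wrist_torque": the same for the moment, N m; "opening": finger opening in m.
Only numpy, scipy, OpenCV 4.12 (cv2) and the standard library are available. Lean on these libraries where they do the work, as an engineer would, in place of code of your own. Each camera call takes 0.05 s, during which the arm holds its last target.

### The job

Only one of the three green canisters is full; the other two are empty, and they look the same. Nudge them lightly to feel which one is the heavy one, then push that one across the worktop until it stands wholly on the round cork mat, about in the middle; leave the two empty ones about where they stood (a nudge of a few centimetres is fine), tip none of them, and do not disturb the cup, mug or honey jar.

Things in the scene. Friction and masses are not known exactly. Their poses are not given: they have to be found in the camera images.
- canister_1: one of three alike round canisters standing in a row before the robot, 150 mm or more between centres: matt green, flat pale wooden lid (stays shut), 93 mm across the lid, 90 mm across the body, 60 mm tall, too wide to grip. Stays upright when pushed below mid-height. Origin: centre of the underside, z up. Any of the three may be the full one
- canister_2: as canister_1, looks the same. The full one weighs 0.74 to 0.93 kg with a sealed refill pack inside, an empty one about 0.12 kg
- canister_3: as canister_1, looks the same. Sliding the full one steadily along the worktop (its underside is chamfered all round) takes about 3.5 to 9 N, an empty one about 1 N or less
- mat: round cork mat, 190 mm across, 3 mm high with a bevelled rim (its flat top is 160 mm across), fixed to the worktop beyond the canisters; a pushed canister rides up the rim easily. Origin: centre of its underside
- tea_cup: patterned tea cup with a handle, 125 x 149 mm, 68 mm tall, to the right of the row; bystander, to be left alone. Origin: centre of its underside
- mug: green and white mug with a handle, 86 x 121 mm, 99 mm tall, to the left of the row; bystander, to be left alone. Origin: centre of its underside
- honey: glass honey jar, 71 mm across, 110 mm tall, beyond and beside the mat; bystander, to be left alone. Origin: centre of its underside
Mind the look-alikes: they are no part of the job. There is more than one size of the mat; the job needs the larger. Leave any blue look-alike of the canister_1 alone.

How it is judged:
At the end, for the whole second after the job is handed in: The full canister stands upright, at rest and with its weight on the cork mat (more than 4 N on it), its centre within 35 mm of the mat's centre; each empty canister is within 100 mm of where it stood at the start (((horizontal distance between canister_1 and mat below 0.035 m and contact force between canister_1 and mat above 4 N and angle between canister_1's own z axis and vertical below 0.1 rad and linear speed of canister_1 below 0.02 m/s and distance of each of canister_2, canister_3 from where it was at the start of the episode below 0.1 m) or (horizontal distance between canister_2 and mat below 0.035 m and contact force between canister_2 and mat above 4 N and angle between canister_2's own z axis and vertical below 0.1 rad and linear speed of canister_2 below 0.02 m/s and distance of each of canister_1, canister_3 from where it was at the start of the episode below 0.1 m) or (horizontal distance between canister_3 and mat below 0.035 m and contact force between canister_3 and mat above 4 N and angle between canister_3's own z axis and vertical below 0.1 rad and linear speed of canister_3 below 0.02 m/s and distance of each of canister_1, canister_2 from where it was at the start of the episode below 0.1 m))); the robot touches nothing.
It fails at once if a canister tips by more than 0.4 rad (angle between any of canister_1, canister_2, canister_3's own z axis and vertical above 0.4 rad).
It fails at once if the tea cup, mug or honey jar is moved by more than 20 mm (distance of any of tea_cup, mug, honey from where it was at the start of the episode above 0.02 m).
It also fails if it takes over 72 s, if anything falls off the work surface, if the arm or the gripper's body presses on something with over 40 N, if the wrist force passes 120 N, or if a joint passes its speed limit or range.

## Working session

There is one attempt and no reset: what is moved stays moved. The work goes in short steps, Python scripts to look and compute and a shell command to move; the robot and the scene stay as the last step left them, time stands still between calls to the robot, and variables do not carry over. Pictures are saved under pics/ and viewed, and the job is handed in when it is done.

```bash
ls; mkdir -p pics
python3 - <<'E'
from plant import robot, imaging
import cv2
s=robot.read_state();print({k:s[k] for k in('t','tool_pos','orientation','force','opening')})
for n in('top','scene'):
    c=imaging.read_camera(n);cv2.imwrite(f'pics/{n}0.png',c['color'][:,:,::-1])
    import numpy as np;np.savez(f'{n}0.npz',**c)
E
```

```text
pics
{'t': 0.0, 'tool_pos': array([ 0.26294697, -0.53904476,  0.40366994]), 'orientation': array([-1.38919359,  0.86991055, -0.8673982 ]), 'force': array([ 0.67441687, -0.36337135,  0.01973419]), 'opening': 0.0929139155182361}
```

View pics/top0.png

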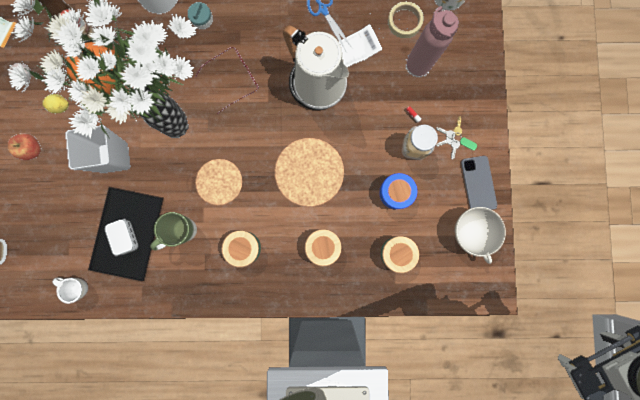

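View pics/scene0.png

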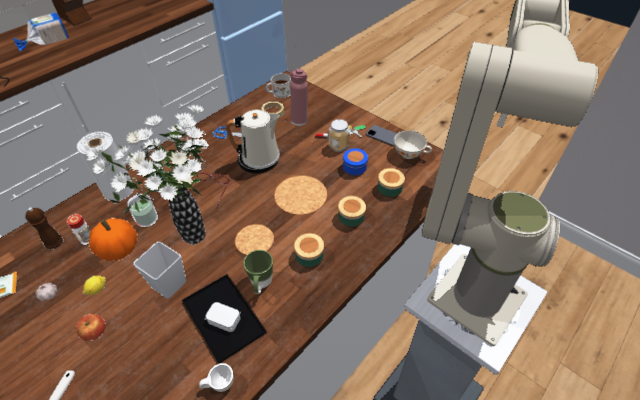

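Run:
```python
from plant import robot
from scipy.spatial.transform import Rotation as R
s=robot.read_state();print(R.from_rotvec(s['orientation']).as_matrix().round(3))
```

```text
[[ 0.438 -0.001  0.899]
 [-0.899  0.002  0.438]
 [-0.002 -1.     0.   ]]
```

The top view shows the canisters at about (240,249), (323,247) and (401,254). The large mat is at (310,172) and the small one at (219,182). The blue look-alike is at (399,191), the mug at (174,230), the cup at (480,232) and the honey jar at (422,140). Next I measure them.

```bash
cat > h.py <<'E'
import numpy as np, cv2
from scipy.spatial.transform import Rotation as R
def cloud(c):
    d=c['depth'];v,u=np.mgrid[:d.shape[0],:d.shape[1]]
    P=np.stack([(u-c['cx'])/c['fx']*d,(v-c['cy'])/c['fy']*d,d],-1)
    W=(P-c['tvec'])@cv2.Rodrigues(np.asarray(c['rvec'],float))[0]
    W[d==0]=np.nan
    return W
def blob(W,u,v,zlo,zhi,r,it=8):
    m0=W[v,u,:2].copy()
    ok=(W[...,2]>zlo)&(W[...,2]<zhi)
    for _ in range(it):
        m=ok&(np.hypot(W[...,0]-m0[0],W[...,1]-m0[1])<r)
        p=W[m]; (cx,cy),rad=cv2.minEnclosingCircle(p[:,:2].astype(np.float32)*1000)
        m0=p[:,:2].mean(0)
    return p.mean(0).round(4),(round(cx,1),round(cy,1)),round(2*rad,1),len(p)
E
python3 - <<'E'
from h import *
c=dict(np.load('top0.npz'));W=cloud(c)
for n,u,v in(('A',240,249),('B',323,247),('C',401,254),('blue',399,191)):
    print(n,W[v,u].round(3),blob(W,u,v,.045,.08,.06))
for n,u,v in(('mug',174,230),('cup',480,232),('honey',422,145)):
    print(n,W[v,u].round(3),blob(W,u,v,.03,.13,.09))
# mat by colour
hsv=cv2.cvtColor(c['color'],cv2.COLOR_RGB2HSV)
print(hsv[172,310],hsv[172,265],hsv[182,219])
b=(hsv[...,2]>150)&(W[...,2]<.012)
n,l,s,ce=cv2.connectedComponentsWithStats(b.astype(np.uint8))
for u,v in((310,172),(219,182)):
    k=l[v,u];p=W[l==k];print(s[k],ce[k],p.mean(0),cv2.minEnclosingCircle(p[:,:2].astype(np.float32)))
E
```

```text
A [0.471 0.219 0.062] (array([0.4726, 0.2193, 0.06  ]), (472.9, 220.3), 92.5, 1040)
B [0.473 0.007 0.057] (array([0.4736, 0.0074, 0.06  ]), (473.6, 7.2), 92.5, 1023)
C [ 0.454 -0.191  0.064] (array([ 0.4541, -0.1907,  0.06  ]), (454.0, -191.3), 92.8, 1045)
blue [ 0.615 -0.19   0.064] (array([ 0.6168, -0.1908,  0.06  ]), (617.4, -191.8), 93.0, 996)
mug [0.522 0.409 0.009] (array([0.5195, 0.3946, 0.072 ]), (513.6, 393.2), 115.4, 859)
cup [ 0.508 -0.414  0.013] (array([ 0.5068, -0.414 ,  0.0507]), (498.7, -395.7), 148.0, 929)
honey [ 0.724 -0.241  0.113] (array([ 0.7323, -0.2389,  0.0923]), (712.5, -229.9), 137.9, 944)
[ 17  94 235] [ 11 106 123] [ 20  84 242]
[  126   129   342   109 12196] [301.6833388  188.10372253] [0.63356726 0.06483499 0.00075332] ((0.6744800806045532, 0.08199965953826904), 0.4796222746372223)
[ 195  159   47   47 1737] [218.44962579 181.71905584] [0.65295502 0.29285449 0.00157272] ((0.6529473066329956, 0.2941620349884033), 0.06650225073099136)
```

Run:
```python
from h import *
c=dict(np.load('top0.npz'));W=cloud(c)
hsv=cv2.cvtColor(c['color'],cv2.COLOR_RGB2HSV)
for th in (175,190):
    b=((hsv[...,2]>th)&(W[...,2]<.012)&(hsv[...,0]>13)).astype(np.uint8)
    b=cv2.morphologyEx(b,cv2.MORPH_OPEN,np.ones((3,3),np.uint8))
    n,l,s,ce=cv2.connectedComponentsWithStats(b)
    k=l[172,310];p=W[l==k];print(s[k],ce[k],p.mean(0),cv2.minEnclosingCircle(p[:,:2].astype(np.float32)))
```

```text
[ 276  138   68   68 3574] [309.18718523 171.71852266] [0.67792545 0.04344648 0.00260898] ((0.6787744164466858, 0.04388948157429695), 0.09501436352729797)
[ 276  138   68   68 3571] [309.17278073 171.70792495] [0.67795506 0.04348587 0.00261063] ((0.6789458990097046, 0.043848104774951935), 0.09490408003330231)
```

The mat is at (0.678, 0.0435), 190 mm across, so the size is right. The canisters are A (0.473, 0.219), B (0.474, 0.007) and C (0.454, -0.191), with tops at 60 mm. I'll start with C, using the fingers 50 mm apart as a two-point pusher aimed at the mat.

```bash
cat > go.py <<'E'
import sys
from h import *
from plant import robot
MAT=np.array([.678,.0435])
def delta(xy,z,ang):
    s=robot.read_state();M=R.from_rotvec(s['orientation']).as_matrix()
    d=np.array([*xy,z])-s['tool_pos']
    a=np.arctan2(M[1,2],M[0,2])
    print('t',round(s['t'],2),'pos',s['tool_pos'].round(4),'yaw',round(np.degrees(a),2),'F',np.round(s['force'],2))
    print('shift mm tool',(M.T@d*1000).round(1),'twist',round(a-ang,4))
def behind(c,dist,z):
    c=np.array(c);u=MAT-c;D=np.hypot(*u);u/=D
    print('dir',u.round(3),np.degrees(np.arctan2(u[1],u[0])).round(1),'to mat mm',round(D*1000,1)); delta(c-u*dist,z,np.arctan2(u[1],u[0]))
E
python3 -m inch '[{"x":-22.6,"z":28.2},{"x":-22.6,"z":28.2},{"x":-22.6,"z":28.2},{"x":-22.6,"z":28.2},{"x":-22.6,"z":28.2},{"x":-22.6,"z":28.2},{"x":-22.6,"z":28.2},{"x":-22.6,"z":28.2},{"x":-22.6,"z":28.2},{"twist":-0.118},{"twist":-0.118},{"twist":-0.118}]' 0.075 20
python3 -c "
from go import *
behind((.454,-.191),.080,.198)"
```

```text
dir [0.691 0.723] 46.3 to mat mm 324.3
t 0.1 pos [ 0.263  -0.5391  0.4038] yaw 26.0 F [0.3  0.13 0.39]
shift mm tool [-201.   206.2  249.2] twist -0.3545$[0]: bad value
```

```bash
python3 -m inch '[{"x":-22,"y":0,"z":28,"twist":0},{"x":-22,"y":0,"z":28,"twist":0},{"x":-22,"y":0,"z":28,"twist":0},{"x":-22,"y":0,"z":28,"twist":0},{"x":-22,"y":0,"z":28,"twist":0},{"x":-22,"y":0,"z":28,"twist":0},{"x":-22,"y":0,"z":28,"twist":0},{"x":-22,"y":0,"z":28,"twist":0},{"x":-22,"y":0,"z":28,"twist":0},{"x":0,"y":0,"z":0,"twist":-0.118},{"x":0,"y":0,"z":0,"twist":-0.118},{"x":0,"y":0,"z":0,"twist":-0.118}]' 0.075 20
python3 -c "
from go import *
behind((.454,-.191),.080,.198)"
```

```text
t: 1.3
tool_pos: [0.4029, -0.2503, 0.4044]
orientation: [-1.488, 0.592, -0.591]
force: [0.3, -1.0, -0.7]
opening: 0.05
dir [0.691 0.723] 46.3 to mat mm 324.3
t 1.3 pos [ 0.4029 -0.2503  0.4044] yaw 46.62 F [ 0.28 -1.02 -0.73]
shift mm tool [ -3.8 206.4  -1.8] twist 0.0055
```

```bash
python3 -m inch '[{"x":-2,"y":25,"z":-1,"twist":0},{"x":-2,"y":25,"z":-1,"twist":0.005},{"x":0,"y":25,"z":0,"twist":0},{"x":0,"y":25,"z":0,"twist":0},{"x":0,"y":25,"z":0,"twist":0},{"x":0,"y":25,"z":0,"twist":0},{"x":0,"y":25,"z":0,"twist":0},{"x":0,"y":20,"z":0,"twist":0},{"x":0,"y":10,"z":0,"twist":0},{"x":0,"y":0,"z":0,"twist":0},{"x":0,"y":0,"z":0,"twist":0}]'
python3 -c "
from go import *
behind((.454,-.191),.080,.198)"
```

```text
t: 2.4
tool_pos: [0.3987, -0.2497, 0.2003]
orientation: [-1.486, 0.6, -0.601]
force: [0.8, -0.1, 0.5]
opening: 0.05
dir [0.691 0.723] 46.3 to mat mm 324.3
t 2.4 pos [ 0.3987 -0.2497  0.2003] yaw 46.0 F [ 0.83 -0.09  0.46]
shift mm tool [-0.6  2.3  0.6] twist -0.0055
```

```bash
python3 -m inch '[{"x":0,"y":0,"z":5,"twist":0},{"x":0,"y":0,"z":5,"twist":0},{"x":0,"y":0,"z":5,"twist":0},{"x":0,"y":0,"z":5,"twist":0}]'
for i in 1; do python3 -m inch '[{"x":0,"y":0,"z":4,"twist":0}]'; done
python3 -m inch '[{"x":0,"y":0,"z":4,"twist":0}]'
python3 -m inch '[{"x":0,"y":0,"z":4,"twist":0}]'
```

```text
t: 2.8
tool_pos: [0.4129, -0.2348, 0.2002]
orientation: [-1.486, 0.6, -0.601]
force: [-0.1, 0.3, -0.3]
opening: 0.0503
t: 2.9
tool_pos: [0.4156, -0.2318, 0.2]
orientation: [-1.486, 0.6, -0.601]
force: [0.2, -0.0, -0.7]
opening: 0.05
t: 3.0
tool_pos: [0.4182, -0.229, 0.1998]
orientation: [-1.486, 0.6, -0.6]
force: [0.0, -0.8, 0.6]
opening: 0.0503
t: 3.1
tool_pos: [0.4209, -0.2262, 0.1997]
orientation: [-1.486, 0.6, -0.6]
force: [-0.9, 0.2, -0.3]
opening: 0.0496
```

```bash
python3 -m inch '[{"x":0,"y":0,"z":4,"twist":0}]'|sed -n '2p;4p'
python3 -m inch '[{"x":0,"y":0,"z":4,"twist":0}]'|sed -n '2p;4p'
python3 -m inch '[{"x":0,"y":0,"z":4,"twist":0}]'|sed -n '2p;4p'
python3 -m inch '[{"x":0,"y":0,"z":4,"twist":0}]'|sed -n '2p;4p'
python3 -m inch '[{"x":0,"y":0,"z":4,"twist":0}]'|sed -n '2p;4p'
```

```text
tool_pos: [0.4236, -0.2234, 0.1997]
force: [0.1, -0.5, 0.9]
tool_pos: [0.4264, -0.2205, 0.1997]
force: [-1.2, -0.3, -0.0]
tool_pos: [0.4292, -0.2177, 0.1997]
force: [-1.5, -0.4, -0.2]
tool_pos: [0.432, -0.2148, 0.1997]
force: [-0.7, -0.3, 0.1]
tool_pos: [0.4348, -0.2119, 0.1997]
force: [-0.7, -0.4, 0.1]
```

```bash
cat >> h.py <<'E'
def see(tag):
    from plant import imaging
    for n in('top','scene'):
        c=imaging.read_camera(n);cv2.imwrite(f'pics/{n}{tag}.png',c['color'][:,:,::-1])
        if n=='top': T=c
    return T,cloud(T)
E
python3 - <<'E'
from h import *
T,W=see('1')
print(blob(W,401,250,.056,.066,.06))
E
```

```text
(array([ 0.4735, -0.1723,  0.0602]), (468.6, -177.5), 91.9, 818)
```

View pics/top1.png

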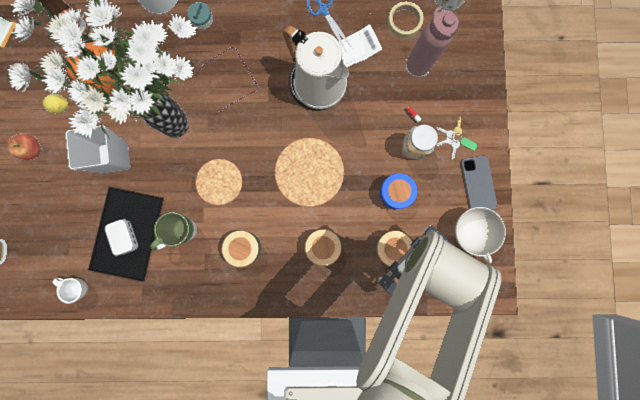

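View pics/scene1.png

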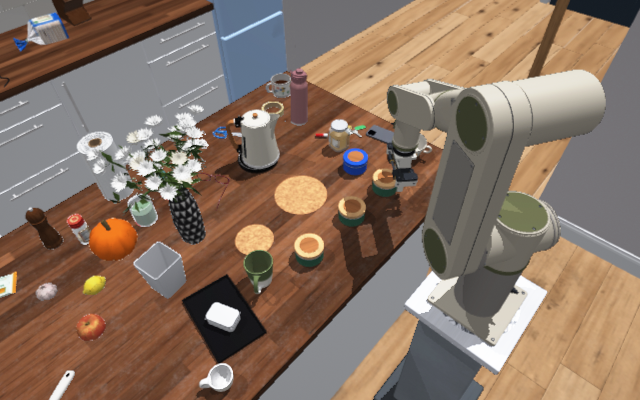

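The top view shows C now centred near (396,248), about 20 mm on from where it stood. The force stayed near 1 N, so C is empty. I'll back off and test B.

```bash
python3 -m inch '[{"x":0,"y":0,"z":-15,"twist":0},{"x":0,"y":0,"z":-20,"twist":0},{"x":0,"y":-25,"z":0,"twist":0},{"x":0,"y":-30,"z":0,"twist":0},{"x":0,"y":-20,"z":0,"twist":0},{"x":0,"y":0,"z":0,"twist":0.13},{"x":0,"y":0,"z":0,"twist":0.13},{"x":0,"y":0,"z":0,"twist":0.13},{"x":0,"y":0,"z":0,"twist":0.13},{"x":0,"y":0,"z":0,"twist":0.115},{"x":0,"y":0,"z":0,"twist":0}]'
python3 -c "
from go import *
behind((.474,.0073),.078,.198)"
```

```text
t: 4.8
tool_pos: [0.4103, -0.2373, 0.2747]
orientation: [-1.283, 1.086, -1.086]
force: [0.4, -0.2, 0.1]
opening: 0.0499
dir [0.985 0.175] 10.1 to mat mm 207.2
t 4.8 pos [ 0.4103 -0.2373  0.2747] yaw 9.51 F [ 0.41 -0.25  0.07]
shift mm tool [-229.9   76.8   25.3] twist -0.0097
```

```bash
python3 -m inch '[{"x":-29,"y":0,"z":3,"twist":0},{"x":-29,"y":0,"z":3,"twist":0},{"x":-29,"y":0,"z":3,"twist":0},{"x":-29,"y":0,"z":3,"twist":0},{"x":-29,"y":0,"z":3,"twist":0},{"x":-29,"y":0,"z":3,"twist":0},{"x":-29,"y":0,"z":3,"twist":0},{"x":-27,"y":0,"z":4,"twist":-0.01},{"x":0,"y":25,"z":0,"twist":0},{"x":0,"y":25,"z":0,"twist":0},{"x":0,"y":24,"z":0,"twist":0},{"x":0,"y":0,"z":0,"twist":0}]'
python3 -c "
from go import *
behind((.474,.0073),.078,.198)"
```

```text
t: 6.0
tool_pos: [0.3946, -0.0059, 0.1978]
orientation: [-1.293, 1.079, -1.071]
force: [-0.2, 0.3, 0.1]
opening: 0.05
dir [0.985 0.175] 10.1 to mat mm 207.2
t 6.0 pos [ 0.3946 -0.0059  0.1978] yaw 10.39 F [-0.2   0.33  0.11]
shift mm tool [ 0.9 -0.3  2.5] twist 0.0057
```

```bash
python3 -m inch '[{"x":0,"y":0,"z":6,"twist":0},{"x":0,"y":0,"z":6,"twist":0},{"x":0,"y":0,"z":6,"twist":0},{"x":0,"y":0,"z":5,"twist":0},{"x":0,"y":0,"z":5,"twist":0}]'|sed -n '2p;4p'
python3 -m inch '[{"x":0,"y":0,"z":4,"twist":0}]'|sed -n '2p;4p'
python3 -m inch '[{"x":0,"y":0,"z":4,"twist":0}]'|sed -n '2p;4p'
python3 -m inch '[{"x":0,"y":0,"z":4,"twist":0}]'|sed -n '2p;4p'
python3 -m inch '[{"x":0,"y":0,"z":4,"twist":0}]'|sed -n '2p;4p'
```

```text
tool_pos: [0.4249, -0.0014, 0.2013]
force: [-0.3, -0.1, 0.3]
tool_pos: [0.4284, -0.0006, 0.2009]
force: [-8.2, -1.6, 5.7]
tool_pos: [0.4313, -0.0, 0.2005]
force: [-11.3, -3.3, 10.2]
tool_pos: [0.435, 0.0007, 0.2004]
force: [-11.0, -2.1, 9.5]
tool_pos: [0.439, 0.0014, 0.2004]
force: [-10.0, -2.5, 8.8]
```

B is clearly heavy at about 10 N, but there is an upward force on the tool too. I'll check whether it is tilting.

Run:
```python
from h import *
from plant import robot
T,W=see('2')
m=(W[...,2]>.045)&(W[...,2]<.08)&(np.hypot(W[...,0]-.48,W[...,1]-.008)<.055)
p=W[m];p=p[p[:,0]>.46]
A=np.c_[p[:,:2],np.ones(len(p))];k=np.linalg.lstsq(A,p[:,2],rcond=None)[0];print(k,len(p),p.max(0),p.min(0))
s=robot.read_state();print(s['force'],s['tool_pos'])
S=cv2.imread('pics/scene2.png');cv2.imwrite('pics/s2c.png',cv2.resize(S[150:270,300:460],None,fx=5,fy=5))
```

```text
[-0.02546873  0.00583305  0.07310125] 577 [0.52984922 0.05322597 0.06599308] [ 0.47577786 -0.03663058  0.05481721]
[-5.18933815 -0.61916381  4.72991076] [0.43943654 0.0014255  0.20045758]
```

View pics/s2c.png

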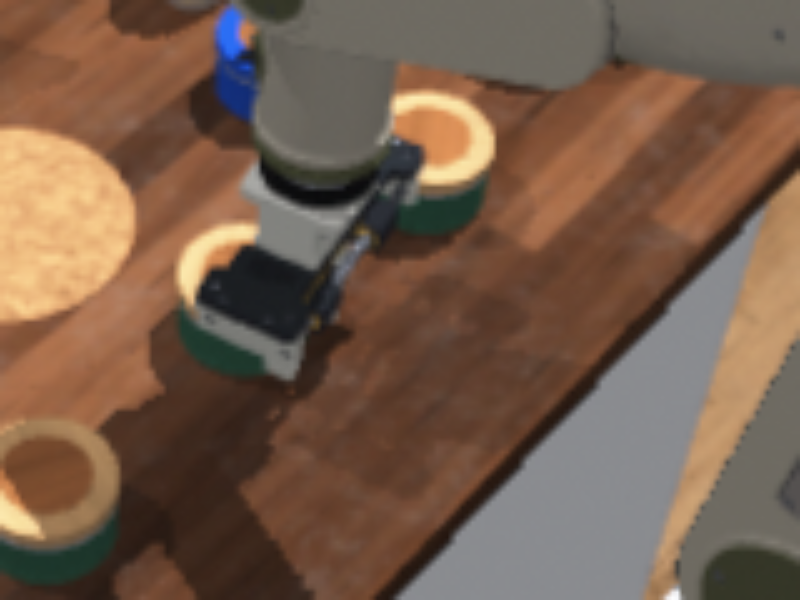

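B's lid slopes about 0.025 rad. The finger bears on the wider lid until the tips catch the body, so the tilt limits itself. I'll lower the fingertips 5 mm to push lower, then carry on.

```bash
python3 -m inch '[{"x":0,"y":0,"z":-6,"twist":0},{"x":0,"y":0,"z":-4,"twist":0},{"x":0,"y":5,"z":0,"twist":0},{"x":0,"y":0,"z":0,"twist":0}]'
python3 - <<'E'
from h import *
T,W=see('3')
print(blob(W,322,244,.055,.066,.055))
E
python3 -c "
from go import *
behind((.484,.009),.055,.193)"
```

```text
t: 7.4
tool_pos: [0.4296, -0.0003, 0.1951]
orientation: [-1.288, 1.078, -1.077]
force: [-1.2, -0.2, 1.3]
opening: 0.0501
(array([0.4951, 0.0094, 0.0602]), (485.0, 9.3), 92.2, 744)
dir [0.985 0.175] 10.1 to mat mm 197.0
t 7.5 pos [ 4.299e-01 -3.000e-04  1.956e-01] yaw 10.18 F [-0.93  0.23 -0.27]
shift mm tool [ 0.3  2.6 -0.1] twist 0.0018
```

```bash
python3 -m inch '[{"x":0,"y":0,"z":4,"twist":0},{"x":0,"y":0,"z":4,"twist":0},{"x":0,"y":0,"z":4,"twist":0},{"x":0,"y":0,"z":5,"twist":0},{"x":0,"y":0,"z":5,"twist":0},{"x":0,"y":0,"z":6,"twist":0},{"x":0,"y":0,"z":6,"twist":0},{"x":0,"y":0,"z":6,"twist":0},{"x":0,"y":0,"z":6,"twist":0}]'
python3 - <<'E'
from h import *
T,W=see('4')
print(blob(W,318,228,.055,.070,.055))
E
python3 -c "
from go import *
behind((.524,.016),.046,.193)"
```

```text
t: 8.4
tool_pos: [0.4748, 0.0078, 0.1953]
orientation: [-1.291, 1.08, -1.075]
force: [-9.4, -1.8, 8.0]
opening: 0.0501
(array([0.5451, 0.0136, 0.0601]), (532.3, 14.3), 88.0, 352)
dir [0.984 0.176] 10.1 to mat mm 156.4
t 8.5 pos [0.4755 0.0079 0.1955] yaw 10.2 F [-1.9  -0.43  2.69]
shift mm tool [0.5 2.5 3.2] twist 0.0013
```

View pics/top4.png

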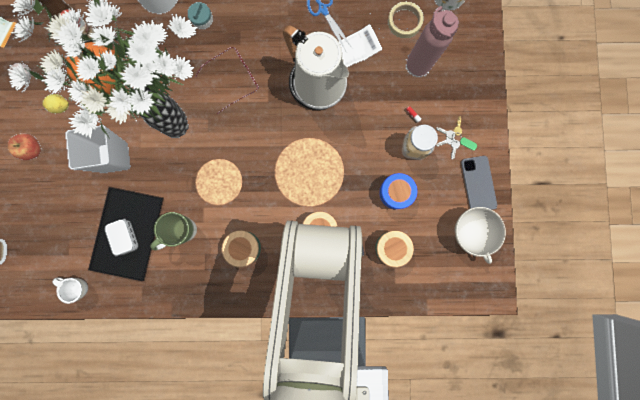

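```bash
python3 -m inch '[{"x":0,"y":0,"z":5,"twist":0},{"x":0,"y":0,"z":6,"twist":0},{"x":0,"y":0,"z":6,"twist":0},{"x":0,"y":0,"z":6,"twist":0},{"x":0,"y":0,"z":6,"twist":0},{"x":0,"y":0,"z":6,"twist":0},{"x":0,"y":0,"z":6,"twist":0},{"x":0,"y":0,"z":6,"twist":0},{"x":0,"y":0,"z":6,"twist":0},{"x":0,"y":0,"z":6,"twist":0}]'
python3 -m inch '[{"x":0,"y":0,"z":6,"twist":0},{"x":0,"y":0,"z":6,"twist":0},{"x":0,"y":0,"z":6,"twist":0},{"x":0,"y":0,"z":6,"twist":0},{"x":0,"y":0,"z":6,"twist":0}]'
python3 - <<'E'
from h import *
T,W=see('5')
C=cv2.imread('pics/top5.png');S=cv2.imread('pics/scene5.png')
cv2.imwrite('pics/m5.png',np.hstack([cv2.resize(C[120:280,240:400],(400,400)),cv2.resize(S[130:250,260:380],(400,400))]))
m=(W[...,2]>.05)&(W[...,2]<.075)&(np.hypot(W[...,0]-.62,W[...,1]-.03)<.07)
p=W[m];A=np.c_[p[:,:2],np.ones(len(p))];print(np.linalg.lstsq(A,p[:,2],rcond=None)[0],len(p),p.max(0))
E
python3 -c "
from go import *
delta(MAT-.046*np.array([.984,.176]),.195,np.radians(10.1))"
```

```text
t: 9.5
tool_pos: [0.5328, 0.0182, 0.195]
orientation: [-1.291, 1.08, -1.075]
force: [-7.7, -1.5, 3.9]
opening: 0.0498
t: 10.0
tool_pos: [0.5624, 0.0235, 0.1957]
orientation: [-1.291, 1.079, -1.076]
force: [-11.3, -1.8, 10.7]
opening: 0.05
t 10.1 pos [0.5631 0.0236 0.1957] yaw 10.19 F [-3.79 -1.35  4.39]
shift mm tool [ 0.7  0.7 70.6] twist 0.0017Traceback (most recent call last):
  File "<stdin>", line 6, in <module>
    return umr_maximum(a, axis, None, out, keepdims, initial, where)
ValueError: zero-size array to reduction operation maximum which has no identity
```

View pics/m5.png

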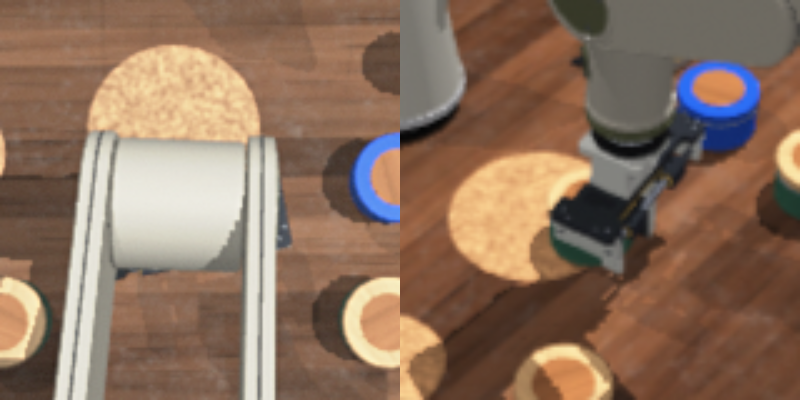

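The views show canister B, still between the fingers, riding onto the near edge of the large mat. I'll push it most of the rest of the way.

```bash
python3 -m inch '[{"x":0,"y":0,"z":5,"twist":0},{"x":0,"y":0,"z":6,"twist":0},{"x":0,"y":0,"z":6,"twist":0},{"x":0,"y":0,"z":6,"twist":0},{"x":0,"y":0,"z":6,"twist":0},{"x":0,"y":0,"z":6,"twist":0},{"x":0,"y":0,"z":6,"twist":0},{"x":0,"y":0,"z":6,"twist":0},{"x":0,"y":0,"z":6,"twist":0},{"x":0,"y":0,"z":6,"twist":0},{"x":0,"y":0,"z":5,"twist":0},{"x":0,"y":0,"z":4,"twist":0}]'
python3 - <<'E'
from h import *
T,W=see('6')
C=cv2.imread('pics/top6.png');S=cv2.imread('pics/scene6.png')
cv2.imwrite('pics/m6.png',np.hstack([cv2.resize(C[120:280,240:400],(400,400)),cv2.resize(S[130:250,260:380],(400,400))]))
E
python3 -c "
from go import *
delta(MAT-.046*np.array([.984,.176]),.195,np.radians(10.1))"
```

```text
t: 11.3
tool_pos: [0.6295, 0.0355, 0.1956]
orientation: [-1.29, 1.079, -1.076]
force: [-9.8, -2.3, 8.5]
opening: 0.0501
t 11.4 pos [0.6298 0.0356 0.1956] yaw 10.19 F [-5.45 -1.37  5.16]
shift mm tool [0.7 0.6 2.8] twist 0.0016
```

View pics/m6.png

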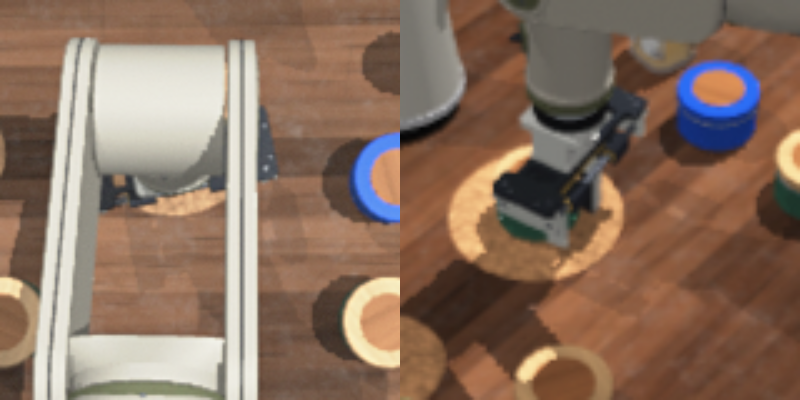

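```bash
python3 -m inch '[{"x":0,"y":0,"z":4,"twist":0},{"x":0,"y":0,"z":0,"twist":0},{"x":0,"y":0,"z":-5,"twist":0},{"x":0,"y":0,"z":-10,"twist":0},{"x":0,"y":0,"z":-20,"twist":0},{"x":0,"y":-25,"z":-10,"twist":0},{"x":0,"y":-30,"z":0,"twist":0},{"x":0,"y":-30,"z":0,"twist":0},{"x":0,"y":-30,"z":0,"twist":0},{"x":0,"y":-30,"z":0,"twist":0}]'
python3 -m inch '[{"x":0,"y":0,"z":-30,"twist":0},{"x":0,"y":0,"z":-30,"twist":0},{"x":0,"y":0,"z":-30,"twist":0},{"x":0,"y":0,"z":-30,"twist":0},{"x":0,"y":0,"z":-30,"twist":0},{"x":0,"y":0,"z":-30,"twist":0},{"x":0,"y":0,"z":0,"twist":0},{"x":0,"y":0,"z":0,"twist":0}]'
python3 - <<'E'
from h import *
T,W=see('7')
m=(W[...,2]>.055)&(W[...,2]<.075)&(np.hypot(W[...,0]-.678,W[...,1]-.0435)<.065)
p=W[m];A=np.c_[p[:,:2],np.ones(len(p))];print(np.linalg.lstsq(A,p[:,2],rcond=None)[0],len(p),p.mean(0),cv2.minEnclosingCircle(p[:,:2].astype(np.float32)))
for u,v in((240,249),(396,248)): print(blob(W,u,v,.055,.066,.055))
E
```

```text
t: 12.4
tool_pos: [0.5893, 0.0284, 0.3419]
orientation: [-1.287, 1.077, -1.078]
force: [0.8, -0.5, 0.3]
opening: 0.0501
t: 13.2
tool_pos: [0.4123, -0.0035, 0.3411]
orientation: [-1.286, 1.076, -1.079]
force: [0.5, 0.1, 0.3]
opening: 0.0502
[0.00177201 0.00083155 0.06190339] 982 [0.67794942 0.04400458 0.06314132] ((0.6787444949150085, 0.044086042791604996), 0.04640549048781395)
(array([0.4726, 0.2198, 0.0602]), (472.6, 220.5), 93.1, 1024)
(array([ 0.4684, -0.1771,  0.0601]), (468.5, -177.4), 92.3, 1023)
```

View pics/top7.png

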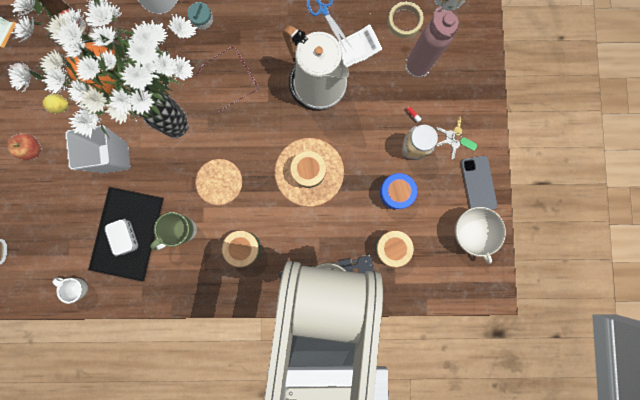

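View pics/scene7.png

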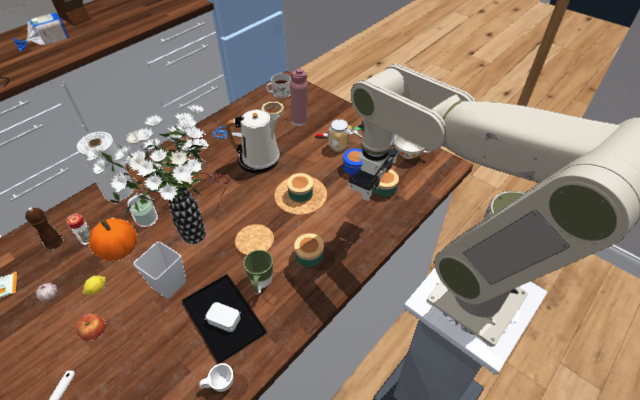

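The canister stands level on the mat at (308,168), about 1 mm off centre. The other objects have not moved, and the arm is clear.

```bash
python3 -c "
from plant import robot
print(robot.close_job())"
```

```text
the job is handed in; nothing more can be done
None
```

The full canister, the middle one of the three, now stands on the large cork mat about 1 mm from its centre, and I've handed the job in. No verdict was reported.

- **Finding the full one:** I nudged the right-hand canister about 20 mm and it took about 1 N, so it is empty. The middle one took about 10 N of push. I did not nudge the left one, because only one is full and the difference was clear.
- **The push:** I pushed low with the fingertips 50 mm apart. The middle canister leaned about 0.025 rad at the nudge, far below the 0.4 rad limit. It sat flat again once I backed off.
- **Last check, positions:** The full canister is at (0.678, 0.044), and the mat's centre measured (0.678, 0.0435). Its lid is level at 63 mm, which is its 60 mm height plus the 3 mm mat.
- **Last check, the rest:** The right empty canister is about 20 mm from its start and the left one has not moved. The cup, mug, honey jar and blue look-alike look unchanged in the picture; I did not measure them again. The arm is clear of everything, and the job took about 13 s.
- **Disagreement:** The steady push of 8 to 11 N, with up to 10 N upward on the tool, was at or above the stated 3.5 to 9 N. The likely cause is the fingers bearing on the wider lid.

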